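Seat the drilling-jig cover on its hidden pin and hold it home

TASK

Get the drilling jig ready for its next part: first press the reset button on the control pod fully down and let it spring back up. Then take the wooden jig cover by its ridge, set it in the jig's channel with its ridge along the channel, slide it along until the hole in its underside drops over the locating pin, and press it fully home on the channel floor against the sprung lift bars. Finish while holding it pressed down there (do not let go, the springs would lift it), and leave the offcut, the sanding block and the jar alone.

Things in the scene. Friction and masses are not known exactly. Their poses are not given: they have to be found in the camera images.
- reset_button_top (a point): centre of the top face of the reset button: round, grey, 32 mm across, in a black collar 48 mm across, on a fixed grey control pod 80 x 80 x 41 mm. Pod and cover stand on opposite sides of the jig; which is on which side varies. Button top 64 mm above the worktop, collar top 53 mm; pressed straight down, 7 mm travel, 5 N when fully down; springs back
- reset_button (a joint): travel of the reset button in m: 0 up, 0.007 fully down
- cover_grip (a point): grip point of the loose jig cover (0.15 to 0.3 kg), 50 mm above its underside. The cover is a plywood plate 90 (own x) x 60 (own y) x 24 mm; a wooden grip ridge 64 (x) x 24 (y) mm stands in the middle of its top, 24 to 66 mm above the underside; grasp it across the 24 mm (along own y). Own z up; lies flat on the worktop at first; may be fitted either way round
- cover_hole (a point): mouth of the blind hole in the cover, at the centre of its flat underside, straight below cover_grip: 16 mm diameter, 18 mm deep; axes as cover_grip. Its height over the channel floor is 14 mm while the cover rides on the pin's tip (4 mm down between the cheeks), 6 mm when it has dropped over the pin onto the lift bars, 0 when pressed home
- channel_mid (a point): centre of the channel floor of the jig, 16 mm above the worktop. A steel locating pin stands on the floor on the channel's centre line (y = 0); its place along the channel varies, anywhere from x = -12 to x = +12 mm from here. The pin is 12 mm in diameter and 14 mm high, its upper 6 mm a cone narrowing to 6 mm across
- jig: the jig base, fixed to the worktop; origin at the centre of its underside, axes as channel_mid. An aluminium plate 150 (own x) x 110 (own y) x 16 mm; two cheeks, 120 mm long, 12 mm thick and 18 mm high, make a channel along own x with open ends, 66 mm wide inside, so that the 60 mm wide cover has 3 mm on each side
- lift_bars (a joint): depression in m of the two sprung steel lift bars (joined, 100 mm long along the channel, at y = -21 and +21 mm, the pin between them) that stand 6 mm out of the channel floor: 0 up, 0.006 flush with the floor. They resist with 4 N at first and 8 N when flush, more than the cover's weight
- offcut: loose wood offcut 45 x 90 x 22 mm on the robot's side of the jig, a bystander; origin at the centre of its underside, long along own y
- sanding_block: loose sanding block 54 x 107 x 48 mm behind the jig, a bystander; origin at the centre of its underside, long along own y
- jar: loose jar of screws, 69 mm across and 99 mm high, behind the jig, a bystander; origin at the centre of its underside
Mind the look-alikes: they are no part of the job. Leave any blue look-alike of the part that bears cover_grip alone.

How it is judged:
On the way, in this order (a step that is already met when the one before it is completed fails the run):
1. the reset button is pressed fully down (at least 6 of its 7 mm) (value of joint reset_button above 0.006 m), for 0.05 s.
2. the reset button has come up again (within 1 mm) (value of joint reset_button below 0.001 m), for 0.1 s.
3. the cover is lifted (30 mm or more above the worktop) (height (world z) of cover_grip above 0.08 m), for 0.1 s.
4. the cover has dropped over the pin: level, in the channel, its underside within 8.5 mm of the channel floor (z of cover_grip in the frame of channel_mid below 0.0585 m and x of cover_grip in the frame of channel_mid between -0.02 and 0.02 m and y of cover_grip in the frame of channel_mid between -0.006 and 0.006 m and angle between cover_grip's own z axis and vertical below 0.08 rad), for 0.1 s.
At the end, for the whole second after the job is handed in: Cover over the pin: underside within 1.6 mm of the channel floor, lift bars 4.5 mm down or more, level within 0.05 rad, ridge along the channel within 0.1 rad, centre within 20 mm of mid-channel along and 6 mm across; fingers still holding it (over 2 N); reset button up (z of cover_grip in the frame of channel_mid below 0.0516 m and value of joint lift_bars above 0.0045 m and x of cover_grip in the frame of channel_mid between -0.02 and 0.02 m and y of cover_grip in the frame of channel_mid between -0.006 and 0.006 m and angle between cover_grip's own z axis and vertical below 0.05 rad and angle between the x axis of cover_grip and the x axis of channel_mid, either way round below 0.1 rad and contact force between the fingers and cover above 2 N and value of joint reset_button below 0.001 m); the arm keeps its last pose, push and grip.
It fails at once if the offcut, sanding block or jar is moved more than 30 mm or the jar tipped over (distance of any of offcut, sanding_block, jar from where it was at the start of the episode above 0.03 m or angle between jar's own z axis and vertical above 0.5 rad).
It also fails if it takes over 51 s, if anything falls off the work surface, if the arm or the gripper's body presses on something with over 40 N, if the wrist force passes 120 N, or if a joint passes its speed limit or range.

ROBOT

A 6-joint arm with a two-finger parallel gripper is mounted at the origin on a cart in front of the work surface, level with it; the furniture and walls round the work are solid. World frame = base frame: x ahead of the robot, y to its left, z up, the work surface at z = 0. Lengths are in m, angles in rad, forces in N, time in s.
With the tool pointing down it reaches from about 0.3 to 0.95 m from the base axis. Payload 3.1 kg.
Tool frame: the origin (TCP) lies at the very end of the fingers, on their centre line; the grasp point (between the pads) lies 19 mm behind it (arm.tcp_to_grasp is the distance from the TCP to the grasp point, in m); z points along the fingers, y is the line along which they close (so a half turn about z gives the same grasp; the last joint's range is limited). The gripper opens to 85 mm and grips with 20 to 120 N. Pads are 22 mm wide; open, the fingers measure 114 mm over their backs; the gripper's body (76 mm by 85 mm) begins 54 mm behind the grasp point. The pads swing forward as they close: fully open they stand 13 mm farther back than shut.
Start: joints at [-1.255, 0.308, 1.634, -0, 1.2, -0.07], TCP at [0.235, -0.579, 0.192] pointing down, gripper open.
Joint ranges: [-3.06, 3.06], [-0.79, 1.96], [0.05, 2.63], [-1.19, 4.34], [0.05, 2.64], [-2.94, 2.94]. Speed limits (rad/s): [2.79, 2.79, 3.14, 3.14, 3.14, 3.14].

INTERFACE

Orientations are given as a unit quaternion [w, x, y, z].
In Python, from bench import status, eyes, job, arm gives the robot as it stands. The module is installed in compiled form; this text tells all that it offers.
- The arm moves only by the tool move_arm, never from a script. Its argument "deltas" is a list of rows, each a list of 5 numbers: the gripper command: -1 is fully open, 1 is shut, values between are in proportion, then the shift along the tool's x, y, z in mm, then the turn about the tool's z in degrees. A call has 1 to 12 rows; each row is the pose to reach, as a shift and turn from the pose commanded when the call began, along the tool's axes at that moment; what a row does not reach only later rows make up. A row lasts 1/10 s, in which the tool goes at most 50 mm and 8.59 degrees, less where a joint would pass 70% of its speed; a pose out of reach is approached as far as the arm can. A call with a gripper value outside its range is refused whole. The fingers move at their own pace and stop on an object; "squeeze" is the grip in N (left out, the last holds). Time passes only in rows, so rows that repeat a pose let the fingers close. It gives the time, the measured TCP pose, the force, the opening and the grip force at its end, in the units of the state.
- status.get_state(): the state, without advancing time (a new reading comes with each control period).
- eyes.camera(name): name is "side" or "top" or "wrist"; returns the picture (384x512x3 uint8, blue, green, red); there is no depth.
- eyes.get_calibration(name): a dict with "fx", "fy", "cx", "cy" (pixels), "dist_coeffs" ([k1, k2, p1, p2, k3] as OpenCV has them; the pictures are not rectified), "rvec" (rotation vector, rad) and "tvec" (3), from world to camera coordinates, as OpenCV has them. Camera axes: x right, y down, z forward; pixel columns grow to the right and rows downward; lengths in m; the calibration is good to about 2 mm. A picture is of the moment at which its call begins: read the wrist's pose just before it. get_calibration takes no time and is no camera call; for the wrist camera it gives the pose at the moment of the call.
- job.finish_job(): hands the job in; it is judged then, once.
The state is a dict: "time_s": time; "joints": joint angles; "dq": joint speeds; "joint_torque": joint torques, N m; "ee_pos": TCP position; "eef_rot": TCP orientation; "contact_force": force on the tool from outside, world axes, zero at the start; "ft_torque": the same for the moment, N m; "grip_width": finger opening in m; "grip_force": force on a finger pad.
Only numpy, scipy, OpenCV 4.12 (cv2) and the standard library are available. Lean on these libraries where they do the work, as an engineer would, in place of code of your own. Each camera call takes 0.05 s, during which the arm holds its last target. There are 200 camera calls.

## Working session

There is one attempt and no reset: what is moved stays moved. The work goes in short steps, Python scripts to look and compute and a tool call to move; the robot and the scene stay as the last step left them, time stands still between calls to the robot, and variables do not carry over. Pictures are saved under pics/ and viewed, at most 10 in all, crops included, and the job is handed in when it is done.

Besides the shell and the picture viewer there is one more tool, called after "Call:" as name(argument=value, ...) on one line, values as JSON. move_arm: Moves the arm, as the interface text tells. Its arguments: {"type":"object","properties":{"deltas":{"type":"array","items":{"type":"array","items":{"type":"number"}}},"squeeze":{"type":"number"}},"required":["deltas"]}

```bash
mkdir -p pics; cat > h.py <<'E'
import cv2,numpy as np
from bench import status,eyes,job,arm
def cal(n):
    c=eyes.get_calibration(n);K=np.array([[c['fx'],0,c['cx']],[0,c['fy'],c['cy']],[0,0,1]],float)
    R=cv2.Rodrigues(np.array(c['rvec'],float))[0];return K,np.array(c['dist_coeffs'],float),R,np.array(c['tvec'],float).ravel()
def ray(c,p):
    K,d,R,t=c;u=cv2.undistortPoints(np.array(p,float).reshape(-1,1,2),K,d).reshape(-1,2)
    D=np.c_[u,np.ones(len(u))]@R;return -R.T@t,D
def onz(c,p,z):
    o,D=ray(c,p);return o+D*((z-o[2])/D[:,2])[:,None]
E
python3 - <<'E'
from h import *
a=eyes.camera('top');b=eyes.camera('side')
cv2.imwrite('pics/top.png',a);cv2.imwrite('pics/side.png',b)
for n in('top','side'):
    K,d,R,t=cal(n);print(n,K[0,0],-R.T@t,R[2])
s=status.get_state();print(s['time_s'],s['ee_pos'],s['eef_rot'],s['grip_width'])
E
```

```text
top 465.6521119319585 [0.4046578  0.22364955 1.09406969] [ 0.1241219  -0.00411056 -0.99225846]
side 458.8082735320997 [0.07422769 1.00409156 0.64163983] [ 0.4448861  -0.73690994 -0.50895982]
0.1 [ 0.23490165 -0.57826779  0.19044003] [-1.04765238e-03  9.81449234e-01  1.91719287e-01 -1.32692412e-04] 0.08549604290833297
```

View pics/top.png

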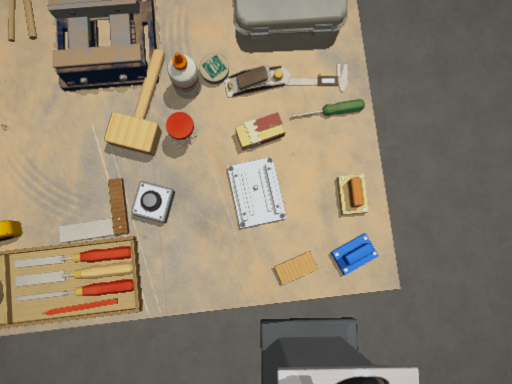

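View pics/side.png

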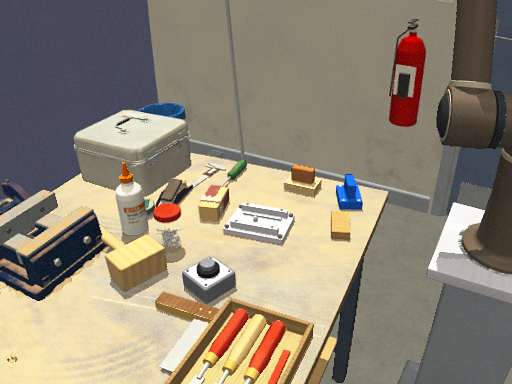

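The top view shows the wooden cover with its orange ridge at (353,194), and a blue look-alike at (355,254) to leave alone. The pod and button are at (151,201), the jig at (257,192), and the offcut at (296,267). The sanding block is at (261,130) and the jar at (180,125).

Candidates for the cover are the wood plate at (353,194), the blue one at (355,254) and the offcut at (296,267). I choose (353,194) and will check it in a crop.

```bash
python3 - <<'E'
from h import *
a=cv2.imread('pics/top.png');c=cal('top')
cv2.imwrite('pics/crop.png',cv2.resize(np.hstack([a[145:245,215:315],a[145:245,315:415],a[145:245,105:205]]),None,fx=2.6,fy=2.6,interpolation=cv2.INTER_CUBIC))
hsv=cv2.cvtColor(a,cv2.COLOR_BGR2HSV)
def big(m,x0,x1,y0,y1):
    z=np.zeros(m.shape,np.uint8);z[y0:y1,x0:x1]=m[y0:y1,x0:x1]*255
    k=max(cv2.findContours(z,0,cv2.CHAIN_APPROX_NONE)[0],key=cv2.contourArea);return k.reshape(-1,2)
def rep(n,k,z):
    P=onz(c,k,z)[:,:2];r=cv2.minAreaRect((P*1000).astype(np.float32));print(n,k.mean(0),r)
H,S,V=[hsv[...,i].astype(int) for i in range(3)]
rep('ridge',big((H<13)&(S>150),335,372,172,218),.066)
rep('plate(dark floor bg)',big((S>40),337,372,165,225),.024) 
rep('jig',big((S<40)&(V>110),220,295,145,240),.016)
rep('pod',big((S<40)&(V>110),120,185,170,235),.041)
rep('button/collar dark',big((V<60),130,170,185,220),.053)
E
```

```text
ridge [352. 197.] ((534.3094482421875, -10.466379165649414), (0.0, 0.0), 0.0)
plate(dark floor bg) [354.  194.5] ((545.8880615234375, -25.240463256835938), (79.32718658447266, 139.92724609375), 87.58615112304688)
jig [255.94835681 192.23004695] ((556.8053588867188, 201.6624298095703), (151.5654754638672, 111.26919555664062), 10.702630043029785)
pod [154.82564103 195.38974359] ((551.38720703125, 437.3089599609375), (94.59754180908203, 118.78272247314453), 62.650146484375)
button/collar dark [151.64102564 201.06410256] ((535.855224609375, 439.8636779785156), (40.43602752685547, 41.02059555053711), 44.85729217529297)
```

View pics/crop.png

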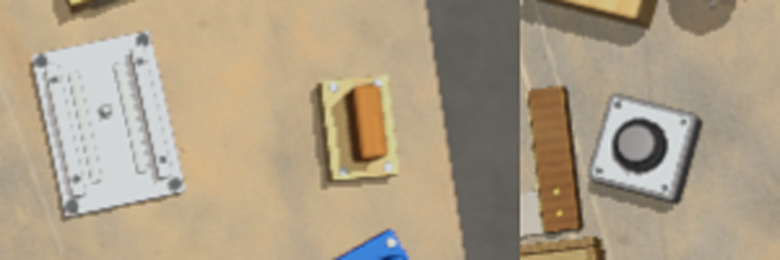

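The crop confirms the choice: a plywood plate with an orange-brown ridge at about (353,194). The jig's pin shows at about (255,188), and the grey button in its black collar at about (150,200). The masks for ridge, plate and pin need refining.

```bash
python3 - <<'E'
from h import *
a=cv2.imread('pics/top.png');c=cal('top')
def P(n,p,z): r=onz(c,p,z);print(n,r.round(4).tolist());return r
f=lambda L,ox,x0:[[x0+(x-ox)/2.6-.3,145+y/2.6-.3] for x,y in L]
r=P('ridge',f([(352,88),(378,83),(385,155),(360,160)],260,315),.066);print(r.mean(0),np.linalg.norm(r[3]-r[0]),np.linalg.norm(r[1]-r[0]),np.degrees(np.arctan2(*(r[0]-r[3]+r[1]-r[2])[1::-1])))
r=P('plate',f([(320,83),(388,75),(398,175),(328,183)],260,315),.024);print(r.mean(0),np.linalg.norm(r[3]-r[0]),np.linalg.norm(r[1]-r[0]),np.degrees(np.arctan2(*(r[0]-r[3]+r[1]-r[2])[1::-1])))
P('btn',f([(635,142)],520,105),.064);P('collar',f([(640,146)],520,105),.053)
p=P('pin',f([(105,112)],0,215),.030)[0]
t=np.radians(10.7);d=p[:2]-[.5568,.2017];print('pin in jig',d@[np.cos(t),np.sin(t)],d@[-np.sin(t),np.cos(t)])
# tool axes now
from scipy.spatial.transform import Rotation as Ro
q=status.get_state()['eef_rot'];print(Ro.from_quat([q[1],q[2],q[3],q[0]]).as_matrix().round(4))
E
```

```text
ridge [[0.576, -0.0081, 0.066], [0.5799, -0.0306, 0.066], [0.5175, -0.0336, 0.066], [0.5136, -0.0121, 0.066]]
[ 0.54674943 -0.02111296  0.066     ] 0.0625201653673856 0.02288783503810675 3.185876999845371
plate [[0.5881, 0.0109, 0.024], [0.5942, -0.0503, 0.024], [0.504, -0.0548, 0.024], [0.4981, 0.0076, 0.024]]
[ 0.54608681 -0.02166319  0.024     ] 0.0900545207486867 0.061507802914080756 2.44851035021509
btn [[0.5377, 0.4416, 0.064]]
collar [[0.5356, 0.4396, 0.053]]
pin [[0.5645, 0.2041, 0.03]]
pin in jig 0.007964991991423663 0.0009503180449596402
[[ 9.265e-01  3.763e-01 -7.000e-04]
 [ 3.763e-01 -9.265e-01  2.000e-03]
 [ 1.000e-04 -2.100e-03 -1.000e+00]]
```

Call:
move_arm(deltas=[[1, 31, -39, 0, 2], [1, 62, -78, 0, 4], [1, 93, -117, 0, 6], [1, 124, -156, 0, 8], [1, 155, -195, 0, 10], [1, 186, -234, 0, 12], [1, 217, -273, 0, 14], [1, 248, -312, 0, 16], [1, 279, -351, 0, 18], [1, 310, -390, 0, 19.3], [1, 341, -429, 0, 19.3], [1, 367, -459, 0, 19.3]], squeeze=40)

```text
time_s: 1.3
ee_pos: [0.4022, -0.0131, 0.1915]
eef_rot: [-0.0, 1.0, 0.025, 0.0]
contact_force: [1.2, -0.2, 0.2]
grip_width: -0.0
grip_force: 0.0
```

```bash
cat >> h.py <<'E'
from scipy.spatial.transform import Rotation as Ro
def togo(p):
    s=status.get_state();q=s['eef_rot'];M=Ro.from_quat([q[1],q[2],q[3],q[0]]).as_matrix()
    print('t',s['time_s'],'pos',np.round(s['ee_pos'],4),'yaw',np.degrees(np.arctan2(M[1,0],M[0,0])).round(2),'q6',s['joints'][5],'F',np.round(s['contact_force'],1),'w',round(s['grip_width'],4),'gf',s['grip_force'])
    print('go mm',(M.T@(np.array(p)-s['ee_pos'])*1000).round(1))
E
python3 -c "
from h import *
togo([.537,.4405,.10])"
```

```text
t 1.3 pos [ 0.4022 -0.0131  0.1915] yaw 2.87 q6 1.379211146997826 F [ 1.2 -0.2  0.2] w -0.0 gf 0.0
go mm [ 157.3 -446.3   91.7]
```

Call:
move_arm(deltas=[[1, 16, -45, 0, 0], [1, 32, -90, 0, 0], [1, 48, -135, 0, 0], [1, 64, -180, 0, 0], [1, 80, -225, 0, 0], [1, 96, -270, 0, 0], [1, 112, -315, 0, 0], [1, 128, -360, 0, 0], [1, 144, -405, 0, 0], [1, 157, -446, 20, 0], [1, 157, -446, 60, 0], [1, 157, -446, 92, 0]])

```text
time_s: 2.5
ee_pos: [0.5367, 0.4387, 0.0972]
eef_rot: [0.0, 1.0, 0.026, -0.0]
contact_force: [-0.5, 0.4, -0.9]
grip_width: 0.0001
grip_force: 0.0
```

```bash
python3 -c "
from h import *
togo([.537,.4405,.057])
a=eyes.camera('wrist');cv2.imwrite('pics/w1.png',a)
c=cal('wrist');K,d,R,t=c
print(cv2.projectPoints(np.array([[.537,.4405,.064],[.537,.4405,.1]]),cv2.Rodrigues(R)[0],t,K,d)[0])"
```

```text
t 2.5 pos [0.5367 0.4387 0.0972] yaw 2.93 q6 2.1422115972071554 F [-0.5  0.4 -0.9] w 0.0001 gf 0.0
go mm [ 0.4 -1.8 40.2]
[[[247.03263942 202.43255791]]

 [[246.24428852 221.62648616]]]
```

View pics/w1.png

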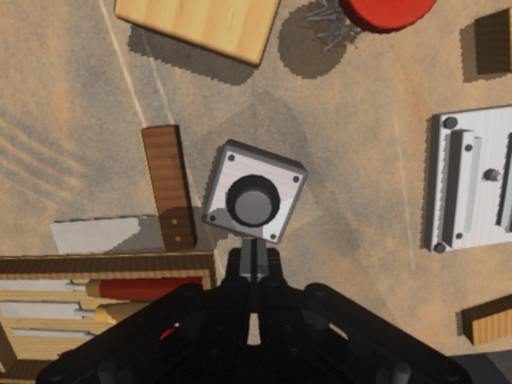

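The button is at about (252,205), with the closed fingertips just below it at (255,240), roughly over it in height. I'll compute the positions from this view.

```bash
python3 -c "
from h import *
c=cal('wrist');print(-c[2].T@c[3],c[2][2])
a=cv2.imread('pics/w1.png');g=cv2.cvtColor(a,cv2.COLOR_BGR2GRAY)[172:232,222:285]
n,l,s,ce=cv2.connectedComponentsWithStats((g<50).astype(np.uint8))
i=1+np.argmax(s[1:,4]);m=cv2.findContours((l==i).astype(np.uint8),0,1)[0]
e=cv2.minEnclosingCircle(max(m,key=cv2.contourArea));print(s[i],e);p=np.array(e[0])+[222,172];print('collar',onz(c,p,.053))
print('btn',onz(c,[[252,205]],.064), 'tip',onz(c,[[255,240]],.097))
"
```

```text
[0.61793317 0.44096174 0.27205989] [-0.33766321 -0.02433647 -0.94095233]
[   5    3   52   52 1044] ((30.49212646484375, 29.035432815551758), 26.441673278808594)
collar [[0.53420765 0.43594203 0.053     ]]
btn [[0.53498586 0.43641615 0.064     ]] tip [[0.52154487 0.43367261 0.097     ]]
```

Call:
move_arm(deltas=[[1, 0, -1, 20, 0], [1, 0, -1, 30, 0], [1, 0, -1, 35, 0], [1, 0, -1, 38, 0], [1, 0, -1, 40, 0], [1, 0, -1, 40, 0], [1, 0, -1, 40, 0]])

```text
time_s: 3.25
ee_pos: [0.538, 0.4388, 0.0606]
eef_rot: [-0.0, 1.0, 0.024, 0.001]
contact_force: [-0.1, -0.4, 0.4]
grip_width: -0.0002
grip_force: 0.0
```

Call:
move_arm(deltas=[[1, 0, 0, 2, 0], [1, 0, 0, 4, 0], [1, 0, 0, 4, 0], [1, 0, 0, 4, 0]])

```text
time_s: 3.65
ee_pos: [0.5373, 0.4384, 0.0554]
eef_rot: [0.0, 1.0, 0.024, -0.0]
contact_force: [0.6, 0.3, -0.2]
grip_width: -0.0004
grip_force: 0.0
```

```bash
python3 -c "
from h import *
a=eyes.camera('wrist');b=eyes.camera('side')
a=a[130:300,150:350];b=b[240:315,170:250]
cv2.imwrite('pics/w2.png',np.hstack([cv2.resize(a,(470,400)),cv2.resize(b,(320,400))]));togo([.537,.4405,.057])"
```

```text
t 3.75 pos [0.5374 0.4384 0.0556] yaw 2.81 q6 2.1433749850035406 F [ 0.2 -0.1 -0.2] w -0.0 gf 0.0
go mm [-0.3 -2.1 -1.4]
```

View pics/w2.png

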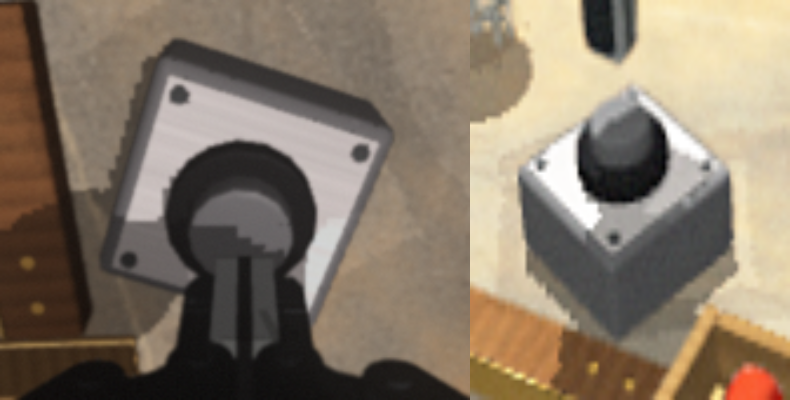

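The fingertips at side px (205,250) appear just above and behind the button, which is at side px (209,261). They have not touched it, so I'll triangulate.

```bash
python3 -c "
from h import *
S=cal('side');T=cal('top')
pr=lambda c,p:cv2.projectPoints(np.array(p,float),cv2.Rodrigues(c[2])[0],c[3],c[0],c[1])[0].reshape(-1,2).round(1).tolist()
print('side tcp,btn',pr(S,[[.5374,.4384,.0556],[.537,.4405,.064]]))
b=cv2.imread('pics/side.png')
# two-view button: top (149.2,199.6), side initial
a=eyes.camera('top');s=eyes.camera('side')
cv2.imwrite('pics/ts.png',np.hstack([cv2.resize(a[140:260,90:210],(400,400)),cv2.resize(b[230:310,160:240],(400,400))]))
"
```

```text
side tcp,btn [[206.5, 264.7], [205.7, 262.0]]
```

View pics/ts.png

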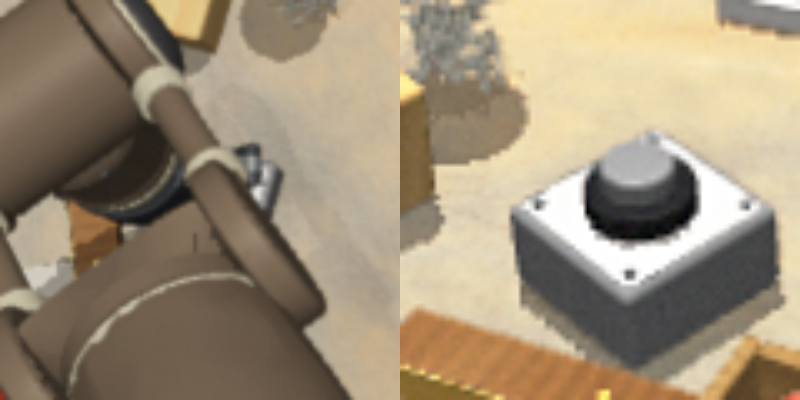

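```bash
python3 -c "
from h import *
S=cal('side');W=cal('wrist')
def tri(A,a,B,b):
    o1,d1=ray(A,[a]);o2,d2=ray(B,[b]);d1=d1[0]/np.linalg.norm(d1);d2=d2[0]/np.linalg.norm(d2)
    k=np.linalg.lstsq(np.c_[d1,-d2],o2-o1,rcond=None)[0];return o1+k[0]*d1,o2+k[1]*d2
print('tip',tri(W,(253.5,239),S,(206,251)))
print('btn',tri(cal('top'),(149.2,199.6),S,(208,263)))
togo([.537,.4405,.057])"
```

```text
tip (array([0.54010961, 0.43892245, 0.08681431]), array([0.53758822, 0.4354716 , 0.08824893]))
btn (array([0.53716989, 0.44123206, 0.06309146]), array([0.5327634 , 0.43877114, 0.06200572]))
t 3.85 pos [0.5375 0.4385 0.0556] yaw 2.81 q6 2.143385646756885 F [-0.5  0.1  0.7] w -0.0002 gf 0.0
go mm [-0.4 -2.  -1.4]
```

The tip triangulates to z≈0.087 while the reported TCP z is 0.056, about 31 mm apart. I'll go down carefully and let the contact force settle it.

Call:
move_arm(deltas=[[1, 0, -2, 6, 0], [1, 0, -2, 12, 0], [1, 0, -2, 16, 0], [1, 0, -2, 18, 0], [1, 0, -2, 20, 0], [1, 0, -2, 20, 0]])

```text
time_s: 4.45
ee_pos: [0.5371, 0.4402, 0.0351]
eef_rot: [0.0, 1.0, 0.024, -0.0]
contact_force: [0.0, 0.4, 0.1]
grip_width: 0.0001
grip_force: 0.0
```

Call:
move_arm(deltas=[[1, 0, 0, 2, 0], [1, 0, 0, 4, 0], [1, 0, 0, 5, 0], [1, 0, 0, 5, 0]])

```text
time_s: 4.85
ee_pos: [0.5372, 0.4403, 0.0304]
eef_rot: [0.0, 1.0, 0.024, -0.0]
contact_force: [-0.5, 0.1, 1.2]
grip_width: 0.0003
grip_force: 0.0
```

Call:
move_arm(deltas=[[1, 0, 0, 2, 0], [1, 0, 0, 3, 0], [1, 0, 0, 3, 0]])

```text
time_s: 5.15
ee_pos: [0.5371, 0.4403, 0.0273]
eef_rot: [0.0, 1.0, 0.024, -0.0]
contact_force: [-0.4, 0.4, 0.1]
grip_width: -0.0002
grip_force: 0.0
```

Call:
move_arm(deltas=[[1, 0, 0, 1, 0], [1, 0, 0, 2, 0], [1, 0, 0, 3, 0], [1, 0, 0, 3, 0], [1, 0, 0, 3, 0]])

```text
time_s: 5.65
ee_pos: [0.5373, 0.4404, 0.0246]
eef_rot: [-0.0, 1.0, 0.024, -0.0]
contact_force: [-0.1, -0.4, 1.5]
grip_width: -0.0004
grip_force: 0.0
```

Call:
move_arm(deltas=[[1, 0, 0, 1, 0], [1, 0, 0, 2, 0], [1, 0, 0, 3, 0], [1, 0, 0, 3, 0], [1, 0, 0, 3, 0]])

```text
time_s: 6.15
ee_pos: [0.5374, 0.4405, 0.0218]
eef_rot: [-0.0, 1.0, 0.024, 0.0]
contact_force: [-0.4, -0.6, 2.8]
grip_width: -0.0001
grip_force: 1.3
```

Call:
move_arm(deltas=[[1, 0, 0, 2, 0], [1, 0, 0, 3, 0], [1, 0, 0, 4, 0], [1, 0, 0, 5, 0], [1, 0, 0, 5, 0]])

```text
time_s: 6.65
ee_pos: [0.5375, 0.4406, 0.0174]
eef_rot: [-0.0, 1.0, 0.024, 0.0]
contact_force: [-1.2, -2.1, 7.3]
grip_width: -0.0001
grip_force: 3.4
```

Call:
move_arm(deltas=[[1, 0, 0, 1, 0], [1, 0, 0, 2, 0], [1, 0, 0, 2, 0]])

```text
time_s: 6.95
ee_pos: [0.5375, 0.4406, 0.0173]
eef_rot: [0.0, 1.0, 0.025, -0.0]
contact_force: [-4.3, -3.3, 14.3]
grip_width: -0.0001
grip_force: 7.0
```

The button bottomed at reported z 0.0174, where the real tip must be at 0.057. So real tip height is about reported z plus 39.5 mm, and I'll use that offset. Next I release the button and go to the cover.

Call:
move_arm(deltas=[[1, 0, 0, -30, 0], [1, 0, 0, -75, 0], [1, 0, 0, -115, 0], [-1, -2, 46, -115, 0], [-1, -3, 92, -115, 0], [-1, -4, 138, -115, 0], [-1, -6, 184, -115, 0], [-1, -7, 230, -115, 0], [-1, -8, 276, -115, 0], [-1, -10, 322, -115, 0], [-1, -12, 368, -115, 0], [-1, -13, 414, -115, 0]])

```text
time_s: 8.15
ee_pos: [0.5441, 0.0245, 0.1289]
eef_rot: [-0.0, 1.0, 0.025, -0.0]
contact_force: [0.6, 0.1, -1.1]
grip_width: 0.0855
grip_force: 0.0
```

Call:
move_arm(deltas=[[-1, 0, 46, 0, 0], [-1, -1, 48, 20, 0], [-1, -1, 48, 20, 0]])

```text
time_s: 8.45
ee_pos: [0.5433, -0.0231, 0.1067]
eef_rot: [-0.0, 1.0, 0.023, -0.003]
contact_force: [-0.9, 0.4, -0.7]
grip_width: 0.0856
grip_force: 0.0
```

```bash
python3 -c "
from h import *
togo([.5465,-.0214,-.0085])
a=eyes.camera('wrist');cv2.imwrite('pics/w3.png',a)
c=cal('wrist');print(-c[2].T@c[3])
pr=lambda c,p:cv2.projectPoints(np.array(p,float),cv2.Rodrigues(c[2])[0],c[3],c[0],c[1])[0].reshape(-1,2).round(1).tolist()
print(pr(c,[[.5465,-.0214,.066]]))
s=eyes.camera('side');cv2.imwrite('pics/s3.png',s)"
```

```text
t 8.45 pos [ 0.5433 -0.0231  0.1067] yaw 2.61 q6 1.402507707769331 F [-0.9  0.4 -0.7] w 0.0856 gf 0.0
go mm [  3.9  -1.4 115.2]
[ 0.62828536 -0.01782615  0.29036482]
[[253.3, 198.5]]
```

View pics/w3.png

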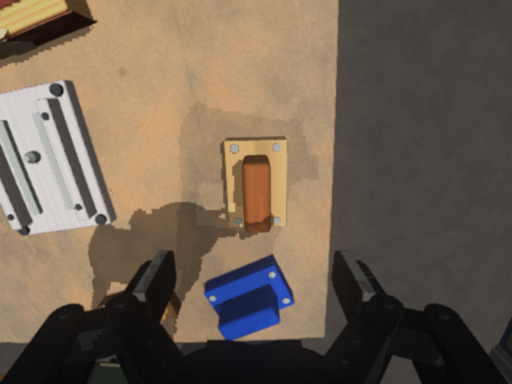

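The wrist view shows the ridge at about (257,190) and the plate from x=225 to 287. The fingers are symmetric about x≈255, so they line up with the ridge. The blue look-alike at (250,300) is clear of the fingers. I'll check the scale before descending.

```bash
python3 -c "
from h import *
c=cal('wrist');a=cv2.imread('pics/w3.png');h=cv2.cvtColor(a,cv2.COLOR_BGR2HSV);print(c[0][0,0])
m=((h[...,0]<13)&(h[...,1]>140)&(h[...,2]>110)).astype(np.uint8);m[:,:200]=0;m[:,320:]=0;m[:120]=0;m[240:]=0
k=max(cv2.findContours(m,0,1)[0],key=cv2.contourArea);print(cv2.boundingRect(k),cv2.minAreaRect(k))
for dz in (0,.0395):
    q=onz(c,[[225,138],[287,137],[287,226],[226,227]],.024-dz);print(dz,np.linalg.norm(q[1]-q[0]),np.linalg.norm(q[2]-q[1]),q.mean(0))
    print(onz(c,[cv2.minAreaRect(k)[0]],.066-dz))
"
```

```text
278.6325024520752
(243, 163, 27, 60) ((256.0, 192.5), (59.0, 26.0), 90.0)
0 0.058948531162068864 0.09319791221250982 [ 0.54721854 -0.02363658  0.024     ]
[[ 0.55280689 -0.02277192  0.066     ]]
0.0395 0.06765403320118586 0.1069613529431503 [ 0.5351554  -0.02461244 -0.0155    ]
[[ 0.53947567 -0.02377808  0.0265    ]]
```

Call:
move_arm(deltas=[[-1, 4, -1, 30, 0], [-1, 4, -1, 65, 0], [-1, 4, -1, 90, 0], [-1, 4, -1, 105, 0], [-1, 4, -1, 111, 0], [-1, 4, -1, 111, 0], [0.2, 4, -1, 111, 0], [0.2, 4, -1, 111, 0]], squeeze=40)

```text
time_s: 9.35
ee_pos: [0.5515, -0.0206, 0.0001]
eef_rot: [0.0, 1.0, 0.025, 0.002]
contact_force: [-0.4, -0.5, 0.8]
grip_width: 0.0588
grip_force: 0.0
```

```bash
python3 -c "
from h import *
togo([.5465,-.0214,-.0085])
s=eyes.camera('side')[130:240,250:400];w=eyes.camera('wrist')
cv2.imwrite('pics/g1.png',np.hstack([cv2.resize(s,(400,300)),cv2.resize(w,(400,300))]))"
```

```text
t 9.35 pos [ 5.515e-01 -2.060e-02  1.000e-04] yaw 2.82 q6 1.4054397846254476 F [-0.4 -0.5  0.8] w 0.0588 gf 0.0
go mm [-5.   0.6  8.6]
```

View pics/g1.png

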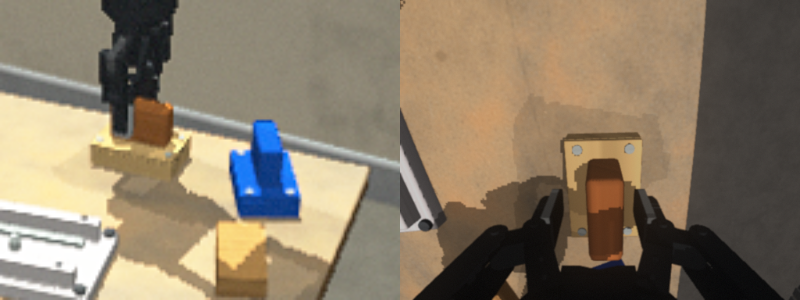

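The fingers straddle the ridge: wrist fingertips are at about (196,246) and the near finger's end is at side px (296,180). It looks shifted towards the far end, so I'll triangulate.

```bash
python3 -c "
from h import *
S=cal('side');W=cal('wrist')
pr=lambda c,p:cv2.projectPoints(np.array(p,float),cv2.Rodrigues(c[2])[0],c[3],c[0],c[1])[0].reshape(-1,2).round(1).tolist()
print(onz(S,[[296,180.5]],.05),onz(S,[[296,180.5]],.04),onz(S,[[296,180.5]],.03))
# side ridge top near edge ends & plate
print('ridge ends side',pr(S,[[.58,-.009,.066],[.516,-.009,.066]]),'plate corner',pr(S,[[.502,.009,.024],[.591,.009,.024]]))
print('side of nearfinger tip',[pr(S,[[x,.010,z]]) for x in(.55,.56,.57) for z in(.035,.045)])
print('wrist left tip',pr(W,[[.5515,.010,z] for z in (0,.03,.04,.05)]))
"
```

```text
[[0.5409641  0.02512072 0.05      ]] [[0.54885296 0.00857398 0.04      ]] [[ 0.55674182 -0.00797275  0.03      ]]
ridge ends side [[288.9, 167.0], [310.0, 172.1]] plate corner [[311.3, 189.8], [282.2, 182.1]]
side of nearfinger tip [[[295.3, 182.2]], [[295.4, 179.0]], [[292.1, 181.4]], [[292.2, 178.2]], [[288.8, 180.5]], [[288.9, 177.3]]]
wrist left tip [[211.3, 219.2], [204.4, 239.0], [201.6, 247.1], [198.4, 256.2]]
```

The near tip is at x≈0.549, z≈0.040, which matches the offset. It is centred on the ridge, so I'll close.

Call:
move_arm(deltas=[[1, -3, 0, 2, 0], [1, -3, 0, 2, 0], [1, -3, 0, 2, 0], [1, -3, 0, 2, 0], [1, -3, 0, 2, 0], [1, -3, 0, 2, 0]], squeeze=70)

```text
time_s: 10.05
ee_pos: [0.5477, -0.021, -0.0025]
eef_rot: [0.0, 1.0, 0.024, 0.001]
contact_force: [-0.1, -1.5, 6.2]
grip_width: 0.0233
grip_force: 70.3
```

Call:
move_arm(deltas=[[1, 0, 0, -10, 0], [1, 0, 0, -40, 0], [1, 0, 0, -70, 0], [1, 0, 0, -70, 0], [1, 0, 0, -70, 0]])

```text
time_s: 10.55
ee_pos: [0.5465, -0.0205, 0.0665]
eef_rot: [-0.0, 1.0, 0.024, 0.0]
contact_force: [-0.1, 0.6, -3.3]
grip_width: 0.0231
grip_force: 69.5
```

```bash
python3 -c "
from h import *
togo([.549,.2005,.068])
s=eyes.camera('side')[90:240,230:430];w=eyes.camera('wrist')
cv2.imwrite('pics/g2.png',np.hstack([cv2.resize(s,(400,300)),cv2.resize(w,(400,300))]))"
```

```text
t 10.55 pos [ 0.5465 -0.0205  0.0665] yaw 2.8 q6 1.4045286989417944 F [-0.1  0.6 -3.3] w 0.0231 gf 69.53110456466675
go mm [  13.3 -220.6   -1.4]
```

View pics/g2.png

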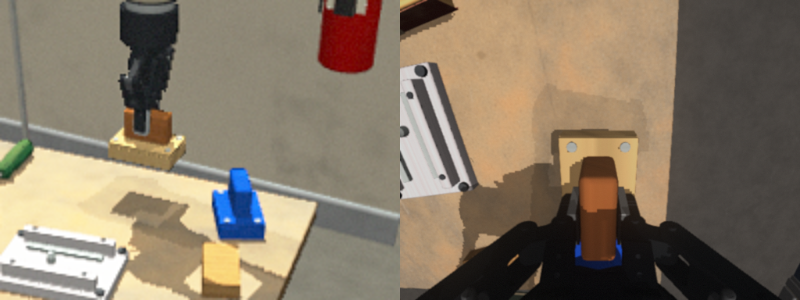

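The cover is lifted level and gripped in the middle of its ridge. I'll carry it over the jig, short of the pin, turned to the channel.

Call:
move_arm(deltas=[[1, 3, -45, -10, -2], [1, 6, -90, -10, -4], [1, 8, -135, -10, -6], [1, 10, -175, -10, -7.9], [1, 12, -205, -10, -7.9], [1, 13, -221, -10, -7.9], [1, 13, -221, -10, -7.9], [1, 13, -221, -10, -7.9], [1, 13, -221, -10, -7.9]])

```text
time_s: 11.55
ee_pos: [0.5485, 0.1991, 0.0758]
eef_rot: [0.0, 0.996, 0.093, -0.001]
contact_force: [-0.1, 1.0, -3.0]
grip_width: 0.0229
grip_force: 69.8
```

```bash
python3 -c "
from h import *
togo([.549,.2005,.0285])
c=cal('wrist');a=eyes.camera('wrist');cv2.imwrite('pics/j1.png',cv2.resize(a,(800,600)))"
```

```text
t 11.55 pos [0.5485 0.1991 0.0758] yaw 10.64 q6 1.6595843784173572 F [-0.1  1.  -3. ] w 0.0229 gf 69.79558825492859
go mm [ 0.8 -1.3 47.3]
```

View pics/j1.png

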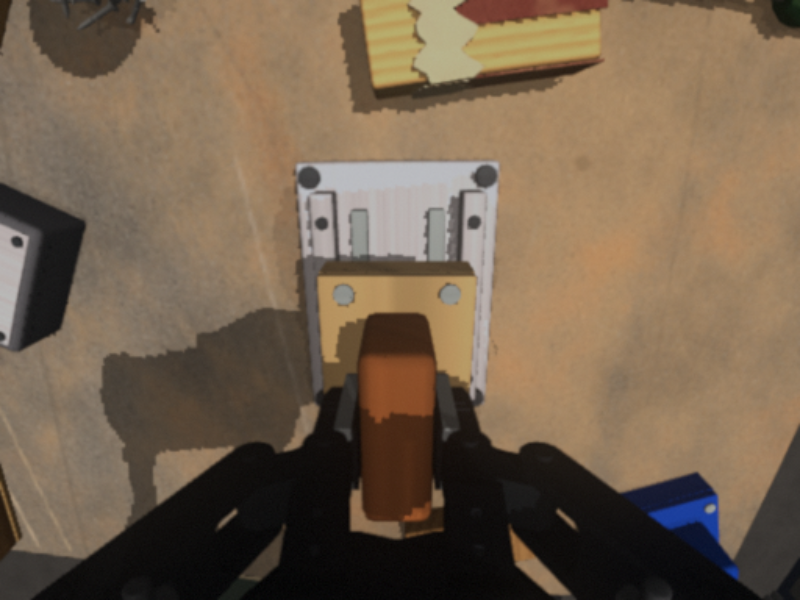

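The view shows yaw and lateral position aligned: plate centre x≈397 and cheek midpoint ≈397. I lower straight down.

Call:
move_arm(deltas=[[1, 0, 0, 20, 0], [1, 0, 0, 36, 0], [1, 0, 0, 40, 0], [1, 0, 0, 43, 0], [1, 0, 0, 45, 0], [1, 0, 0, 47, 0], [1, 0, 0, 47, 0]])

```text
time_s: 12.3
ee_pos: [0.5494, 0.2008, 0.0299]
eef_rot: [-0.0, 0.996, 0.093, 0.0]
contact_force: [-0.0, 0.1, -2.1]
grip_width: 0.023
grip_force: 69.9
```

Call:
move_arm(deltas=[[1, 0, 0, 1, 0], [1, 0, 0, 2, 0], [1, 0, 0, 3, 0], [1, 0, 0, 3, 0]])

```text
time_s: 12.7
ee_pos: [0.5494, 0.2009, 0.0273]
eef_rot: [-0.0, 0.996, 0.093, 0.0]
contact_force: [-0.5, -0.8, 2.2]
grip_width: 0.023
grip_force: 70.7
```

Call:
move_arm(deltas=[[1, 2, 0, 1, 0], [1, 4, 0, 1, 0], [1, 6, 0, 1, 0], [1, 8, 0, 1, 0], [1, 10, 0, 1, 0], [1, 12, 0, 1, 0], [1, 12, 0, 1, 0]])

```text
time_s: 13.4
ee_pos: [0.5602, 0.203, 0.027]
eef_rot: [0.0, 0.996, 0.093, -0.001]
contact_force: [-4.3, -0.4, 6.3]
grip_width: 0.0228
grip_force: 71.4
```

Call:
move_arm(deltas=[[1, 1, 0, 0, 0], [1, 2, 0, 0, 0], [1, 3, 0, 0, 0], [1, 3, 0, 0, 0]])

```text
time_s: 13.8
ee_pos: [0.5641, 0.2037, 0.0258]
eef_rot: [-0.0, 0.996, 0.093, 0.001]
contact_force: [0.3, 0.7, -3.2]
grip_width: 0.0227
grip_force: 70.0
```

It dropped in: the force is back to the cover's weight alone. Now I lower onto the bars.

Call:
move_arm(deltas=[[1, 1, 0, 1, 0], [1, 2, 0, 2, 0], [1, 2, 0, 4, 0], [1, 2, 0, 5, 0], [1, 2, 0, 5, 0]])

```text
time_s: 14.3
ee_pos: [0.5663, 0.2036, 0.0203]
eef_rot: [0.0, 0.996, 0.093, 0.0]
contact_force: [1.9, -0.7, -3.8]
grip_width: 0.0227
grip_force: 69.9
```

Call:
move_arm(deltas=[[1, 0, 0, 1, 0], [1, 0, 0, 2, 0], [1, 0, 0, 3, 0], [1, 0, 0, 4, 0], [1, 0, 0, 5, 0], [1, 0, 0, 6, 0], [1, 0, 0, 6, 0], [1, 0, 0, 6, 0]])

```text
time_s: 15.1
ee_pos: [0.5664, 0.2037, 0.015]
eef_rot: [0.0, 0.996, 0.093, 0.001]
contact_force: [1.1, -4.4, 5.4]
grip_width: 0.0229
grip_force: 71.0
```

Call:
move_arm(deltas=[[1, 0, 0, 1, 0], [1, 0, 0, 2, 0], [1, 0, 0, 3, 0], [1, 0, 0, 3, 0], [1, 0, 0, 3, 0]])

```text
time_s: 15.6
ee_pos: [0.5664, 0.2037, 0.0135]
eef_rot: [0.0, 0.996, 0.093, 0.0]
contact_force: [-3.0, -5.4, 11.8]
grip_width: 0.0231
grip_force: 72.1
```

Call:
move_arm(deltas=[[1, 0, 0, 1, 0], [1, 0, 0, 2, 0], [1, 0, 0, 2, 0], [1, 0, 0, 2, 0], [1, 0, 0, 2, 0]], squeeze=90)

```text
time_s: 16.1
ee_pos: [0.5664, 0.2036, 0.0135]
eef_rot: [0.0, 0.996, 0.093, -0.0]
contact_force: [-6.8, -6.4, 23.3]
grip_width: 0.0228
grip_force: 88.9
```

```bash
python3 -c "
from h import *
togo([.5664,.2037,.0135])
c=cal('side')
t=np.radians(10.7);d=np.array(status.get_state()['ee_pos'][:2])-[.5568,.2017];print(d@[np.cos(t),np.sin(t)],d@[-np.sin(t),np.cos(t)])"
```

```text
t 16.1 pos [0.5664 0.2036 0.0135] yaw 10.72 q6 1.6574969456717552 F [-6.8 -6.4 23.3] w 0.0228 gf 88.88250231742859
go mm [ 0.1 -0.  -0. ]
0.009751095365657643 0.00013872853528777373
```

It is stiff at the home height, with force rising and no movement, 9.8 mm along the channel and on its centre line. Handing in.

```bash
python3 -c "
from h import *
print(job.finish_job())"
```

```text
the job is handed in; nothing more can be done
None
```

I pressed the reset button to its stop and released it, then set the cover over the pin; I handed in at about 16 s with it held fully down on the channel floor. The hand-in gave no verdict, and I did not look at the button again after releasing it.

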